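Load a heel into the cobbler's heel jig and set its lever to the pointer

ROBOT

A 7-joint arm with a two-finger parallel gripper is mounted at the origin on the work surface. World frame = base frame: x ahead of the robot, y to its left, z up, the work surface at z = 0. Lengths are in mm, angles in degrees, forces in N, time in s.
With the tool pointing down it reaches from about 400 to 875 mm from the base axis. Payload 6.5 kg.
Tool frame: the origin (TCP) lies midway between the tips of the shut fingers; the grasp point (between the pads) lies 19 mm behind it; z points along the fingers, x is the direction in which the jaws open and shut, and the axes are right-handed (so a half turn about z gives the same grasp; the last joint's range is limited). The gripper opens to 85 mm and grips with 20 to 120 N. Pads are 22 mm wide; open, the fingers measure 114 mm over their backs; the gripper's body (76 mm by 85 mm) begins 54 mm behind the grasp point. The pads swing forward as they close: fully open they stand 13 mm farther back than shut.
Start: joints at [-79.252, 30.733, -0.252, 88.115, 0.149, 61.152, -4.079], TCP at [163.2, 629.171, 231.29] pointing down, gripper open.
Joint ranges: [-154.64, 154.64], [-21.42, 123.67], [-72.66, 72.17], [13.99, 137.28], [-74.86, 254.86], [10.95, 109.41], [-158.01, 158.01]. Speed limits (degrees/s): [136.94, 136.94, 180, 180, 180, 180, 180].

INTERFACE

Orientations are given as [roll, pitch, yaw] about the fixed x, y, z axes, in that order (R = Rz(yaw) Ry(pitch) Rx(roll)).
In Python, from plant import sense, vision, order gives the robot as it stands.
- The arm moves only by the shell command python3 -m jog 'ROWS' [OPENING]. ROWS is text: rows parted by semicolons, each of 4 numbers parted by spaces: the shift along the tool's x, y, z in cm, then the turn about the tool's z in degrees. In form: tx ty tz turn; .... A call has 1 to 12 rows; each row shifts and turns the commanded pose from where the row before left it, along the tool's axes as they then stand; what a row does not reach is not made up. A row lasts 1/12 s, in which the tool goes at most 41.7 mm and 7.16 degrees, less where a joint would pass 70% of its speed; a pose out of reach is approached as far as the arm can. A call is refused whole if a number of a shift passes 4.17 or a number of a turn 7.16, either way. A call with a gripper value outside its range is refused whole. OPENING is the opening, from 0 (shut) to 1 (fully open), set as the call begins (- or left out, the last holds). The fingers move at their own pace and stop on an object; the grip force is fixed at half the most. Time passes only in rows, so rows that do not move let the fingers close. It gives the time, the measured TCP pose, the force and the opening at its end, in the units of the state.
- sense(): the state, without advancing time (a new reading comes with each control period).
- vision.snapshot(name): name is "scene" or "top" or "wrist"; returns (picture, depth): 420x560x3 uint8, blue, green, red; 420x560 float32, mm along the optical axis (not along the pixel's ray), 0 where there is no reading.
- vision.camera_params(name): a dict with "K" (3x3 intrinsics, pixels), "R" (3x3) and "t" (3): a world point X has camera coordinates R X + t. Camera axes: x right, y down, z forward; pixel columns grow to the right and rows downward; lengths in mm; the calibration is good to about 2 mm. A picture is of the moment at which its call begins: read the wrist's pose just before it. camera_params takes no time and is no camera call; for the wrist camera it gives the pose at the moment of the call.
- order.sign_off(): hands the job in, once; it reports no verdict.
Trained networks look in the newest picture that a camera, given by its name, has taken for a name from the list of things; names that differ only in an ending like _2 or _b are one class to them, and where a whole thing is asked for, a point or a joint stands for the part that bears it (a point fixed in the world has none). Each returns a list of dicts, best first, with "p" (0 to 1); they miss things now and then, are a little off and sometimes report something else, mostly with a low value. They report only what shows in the picture. A call takes as long as a camera call.
- vision.masks_of(camera, thing): "pixels" (420x560 bool, what is visible of it) and "extent" ([left, top, width, height] in pixels, round what is visible of it).
The state is a dict: "time": time; "q": joint angles; "qd": joint speeds; "joint_torque": joint torques, N m; "ee_pos": TCP position; "eef_rot": TCP orientation; "force": force on the tool from outside, world axes, zero at the start; "torque": the same for the moment, N m; "finger_gap": finger opening in mm.
Only numpy, scipy, OpenCV 4.12 (cv2) and the standard library are available. Lean on these libraries where they do the work, as an engineer would, in place of code of your own. Each camera call takes 0.05 s, during which the arm holds its last target. There are 200 camera calls.

TASK

Of the three leather blocks on the bench, take the larger one with the round back and lay it gently into the sloping pocket of the heel jig, round back uphill, flat on the pocket floor and square in it, and let go. Then swing the jig's hand lever until it is in line with the brass pointer on its quadrant, and let go of it. Do not shift the pointer, the other two blocks or anything else on the bench.

Things in the scene. Friction and masses are not known exactly. Their poses are not given: they have to be found in the camera images.
- heel: the heel block to load: stacked brown leather, 72 long (x) by 62 wide (y) by 36 high (z). Straight front edge at x = -36, parallel sides, half-round back (radius 31, centred on x = +5) ending at x = +36. Origin: centre of its underside; x points to the round back, z up. Lies flat on the bench at first.
- small_heel: smaller leather heel block of the same shape and stuff, 54 x 46 x 36 (round back to +x); leave it. Origin: centre of its underside
- square_block: leather block of the same stuff, square at both ends, 72 x 62 x 36; leave it. Origin: centre of its underside
- jig: the heel jig, grey cast iron, fixed to the bench: base plate 170 (x) by 210 (y, from -75 to +135) by 22 high; its own -x side faces the robot. Pocket on top, lever and quadrant on its +y side. Origin on the bench
- nest: aluminium pocket, sloping 30 degrees, low side to the jig's -y (robot's right). Origin: middle of its floor, 88 above the bench; z: normal out of the floor (leans 30 degrees to jig -y), x uphill, y = jig -x. A rim 12 high, 8 thick follows the heel's outline with 2 clearance: straight wall at x = -38, sides y = +-33, round end to x = +38. The heel is home when its frame coincides with this one.
- lever (a joint): angle of the hand lever about the jig's y axis: 0 = upright, positive = leaning away from the robot (jig +x), negative = towards the robot; range -1.1 to 1.1; stiff, stays where it is left (about 4 N at the grip)
- lever_grip (a point): middle of the lever's grip: a round black bar, 24 diameter, sticking out 75 along the jig's +y from the steel lever arm (from 43 before this point to 32 beyond it), 140 from the hinge axis. z of this frame points along the lever arm away from the hinge, y along the grip bar. The arm is a flat bar 16 x 8, at y = -45 from this point
- lever_hinge (a point): point on the lever's hinge axis, straight below the grip point when the lever is upright, 75 above the bench; the axis runs along the jig's y
- pointer (a joint): angle of the brass pointer about the same axis, same zero and sign as the lever: the lever must be brought to this value. Stiff friction, set by the last user; leave it
- pointer_tip (a point): tip of the brass pointer, 110 from the hinge axis, 14 beside the lever arm on the pocket side; z of this frame points along the pointer. It has a diamond head 24 across, and stands against a dark quadrant of radius 86
- nail_jar: glass jar with steel lid, radius 24, 100 high, among the leather blocks; origin at its foot; leave it
- glue_tin: tin, radius 40, 100 high, right of the jig; origin at its foot; leave it
- shoe_last: grey plastic shoe last, 224 long, 66 wide, 100 high, beyond the blocks; origin under its middle, toe to +x of its frame; leave it
- hammer: hammer, 260 long, lying near the robot on the right; leave it
- brush: glue brush, 190 long, lying right of the jig; leave it

How it is judged:
By the outcome, as a careful person would: the job done as asked, in the order asked, and still so for the second after the job is handed in, with the robot touching nothing.
It also fails if it takes over 61 s, if anything falls off the work surface, if the arm or the gripper's body presses on something with over 40 N, if the wrist force passes 120 N, or if a joint passes its speed limit or range.

## Working session

There is one attempt and no reset: what is moved stays moved. The work goes in short steps, Python scripts to look and compute and a shell command to move; the robot and the scene stay as the last step left them, time stands still between calls to the robot, and variables do not carry over. Pictures are saved under pics/ and viewed, about 8 in all and at most 12, crops included, and the job is handed in when it is done.

```bash
ls; mkdir -p pics; python3 - <<'E'
from plant import sense, vision, order
import cv2,numpy as np
s=sense();print({k:np.round(v,2) for k,v in s.items()})
ims=[]
for n in ["scene","top"]:
    p,d=vision.snapshot(n);cv2.imwrite(f"pics/{n}0.png",p);np.save(f"pics/{n}0.npy",d)
    c=vision.camera_params(n);print(n,np.round(c["K"],1).tolist(),np.round(c["R"],3).tolist(),np.round(c["t"],1))
E
```

```text
pics
{'time': np.float64(0.0), 'q': array([-79.25,  30.78,  -0.26,  88.17,   0.15,  61.15,  -4.08]), 'qd': array([ 0.04, -0.09, -0.04,  0.02,  0.09,  0.04,  0.05]), 'joint_torque': array([-0.000e+00, -5.834e+01,  1.050e+00, -2.591e+01,  1.000e-02,
        1.000e-02, -0.000e+00]), 'ee_pos': array([163.06, 628.56, 230.39]), 'eef_rot': array([1.7999e+02, 1.0000e-01, 7.5460e+01]), 'force': array([ 0.42, -0.39, -0.82]), 'torque': array([ 0.02,  0.04, -0.04]), 'finger_gap': np.float64(85.5)}
scene [[466.8, 0.0, 278.3], [0.0, 466.8, 209.3], [0.0, 0.0, 1.0]] [[0.826, 0.563, 0.007], [0.348, -0.501, -0.793], [-0.443, 0.657, -0.61]] [-402.6  -78.3 1490.5]
top [[390.4, 0.0, 277.0], [0.0, 390.4, 210.1], [0.0, 0.0, 1.0]] [[0.017, -1.0, -0.008], [-0.998, -0.016, -0.053], [0.053, 0.009, -0.999]] [ -23.4  557.5 1226.3]
```

View pics/scene0.png

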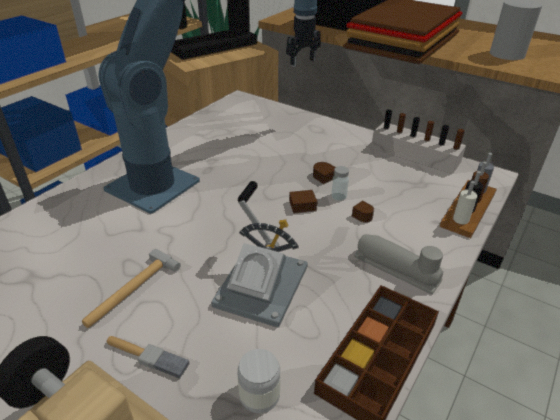

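View pics/top0.png

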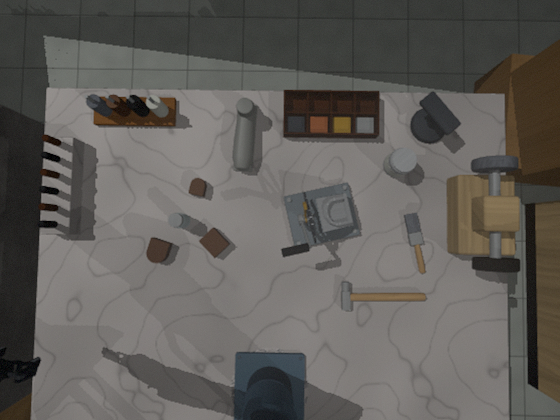

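The scene view shows the jig in the middle (258,280), with the lever leaning towards the robot (grip at 248,190) and the brass pointer at (283,225). In the top view the blocks are at (159,250), (214,242) and (199,188). The one at (159,250) looks like the large round-backed block and the jar stands at (180,222). Next I measure them.

```bash
cat > h.py <<'E'
from plant import sense, vision, order
import cv2,numpy as np
from scipy.spatial.transform import Rotation as Ro
def snap(n,f=None):
    c=vision.camera_params(n);p,d=vision.snapshot(n)
    if f: cv2.imwrite(f"pics/{f}.png",p)
    v,u=np.mgrid[:420,:560];K=c["K"]
    P=np.stack([(u-K[0,2])/K[0,0]*d,(v-K[1,2])/K[1,1]*d,d],-1)
    W=(P-c["t"])@c["R"]; W[d==0]=np.nan
    return p,W,c
def best(n,t):
    r=vision.masks_of(n,t)
    return r
def tool():
    s=sense();return np.array(s["ee_pos"]),Ro.from_euler('xyz',s["eef_rot"],degrees=True).as_matrix(),s
def pix(c,X):
    q=c["R"]@np.array(X)+c["t"];q=c["K"]@q;return q[:2]/q[2]
E
python3 - <<'E'
from h import *
for n in ["top","scene"]:
    p,W,c=snap(n)
    for t in ["heel","small_heel","square_block","jig","nest","lever","lever_grip","pointer","nail_jar"]:
        for r in best(n,t)[:2]:
            m=r["pixels"];X=W[m];X=X[~np.isnan(X[:,0])]
            if len(X)==0: continue
            z=np.percentile(X[:,2],90); T=X[X[:,2]>z-8]
            rect=cv2.minAreaRect(T[:,:2].astype(np.float32))
            print(n,t,round(r["p"],2),r["extent"],len(X),"med",np.round(np.median(X,0)),"z90",round(z,1),"rect",[np.round(a,1) for a in rect])
E
```

```text
top heel 0.79 [142.8, 238.8, 28.3, 24.1] 493 med [426. 355.  37.] z90 40.3 rect [array([422.2, 360. ]), array([64.1, 71. ]), np.float64(73.0)]
top small_heel 0.59 [190.8, 180.2, 21.5, 15.9] 246 med [625. 237.  37.] z90 40.6 rect [array([627. , 238.7]), array([45. , 53.4]), np.float64(79.2)]
top square_block 0.57 [280.3, 216.7, 30.0, 41.3] 409 med [446. -79. 198.] z90 204.4 rect [array([441.9, -65.4]), array([22.9, 75.7]), np.float64(13.4)]
top square_block 0.56 [198.9, 227.9, 25.2, 27.5] 505 med [454. 183.  37.] z90 40.4 rect [array([452.3, 183.8]), array([72.2, 63.3]), np.float64(43.7)]
top jig 0.69 [279.4, 181.1, 78.9, 78.9] 3750 med [ 536. -141.   70.] z90 152.1 rect [array([493.9, -89.5]), array([ 70.4, 171.2]), np.float64(66.1)]
top nest 0.62 [315.9, 195.9, 35.6, 37.6] 1041 med [ 550. -182.   94.] z90 116.3 rect [array([ 544.7, -157.8]), array([98. , 46.9]), np.float64(12.9)]
top lever 0.94 [282.6, 215.5, 27.5, 43.0] 314 med [447. -80. 200.] z90 204.6 rect [array([442. , -66.5]), array([22. , 73.9]), np.float64(15.2)]
top lever_grip 0.88 [280.4, 215.3, 31.2, 40.1] 419 med [450. 
[... 1933 characters left out ...]
 479 med [458. -95. 183.] z90 200.8 rect [array([444.5, -72.8]), array([21.5, 76.3]), np.float64(11.3)]
scene pointer 0.71 [265.5, 219.1, 22.3, 27.2] 82 med [558. -99. 159.] z90 173.0 rect [array([565.6, -96.7]), array([16.3,  6.7]), np.float64(21.9)]
scene pointer 0.65 [311.4, 160.1, 23.2, 25.2] 439 med [430. 340.  30.] z90 35.7 rect [array([452.9, 338.3]), array([ 67.1, 151.7]), np.float64(59.2)]
scene nail_jar 0.72 [353.6, 235.6, 92.6, 61.2] 2859 med [815.  68.  50.] z90 90.7 rect [array([867.7,  85. ]), array([52.5, 48.6]), np.float64(67.3)]
scene nail_jar 0.64 [330.4, 166.5, 16.0, 32.6] 507 med [526. 270.  58.] z90 97.6 rect [array([519.1, 282.3]), array([39.5, 43.3]), np.float64(60.6)]
```

```bash
python3 -m jog '-1.97 3.19 -0.5 0;-1.97 3.19 -0.5 0;-1.97 3.19 -0.5 0;-1.97 3.19 -0.5 0;-1.97 3.19 -0.5 0;-1.97 3.19 -0.5 0;-1.97 3.19 -0.5 0;-1.97 3.19 -0.5 0;-1.97 3.19 -0.5 0;-1.97 3.19 -0.5 0;0 0 0 0;0 0 0 0'
cat >> h.py <<'E'
from scipy.optimize import minimize
def heelpoly(L=72,W=62):
    r=W/2;a=np.linspace(-np.pi/2,np.pi/2,40);cx=L/2-r
    return np.r_[[[-L/2,r],[-L/2,-r]],np.c_[cx+r*np.cos(a),r*np.sin(a)]]
def fitheel(T,L=72,W=62):
    "fit outline to top-face points T (N,2): hull of the points vs. template, best of all turns"
    h=cv2.convexHull(T.astype(np.float32))[:,0]
    S=8;o=T.mean(0)-80
    def ras(p):
        m=np.zeros((160*4,160*4),np.uint8);cv2.fillPoly(m,[np.int32(np.round((p-o)*4*16))],255,shift=4);return m>0
    H=ras(h);P=heelpoly(L,W)
    def f(v):
        c,s=np.cos(v[2]),np.sin(v[2]);M=ras(P@np.array([[c,s],[-s,c]])+v[:2]);return -(M&H).sum()/(M|H).sum()
    R=[minimize(f,[*T.mean(0),a],method='Nelder-Mead',options=dict(initial_simplex=np.array([*T.mean(0),a])+np.array([[0,0,0],[5,0,0],[0,5,0],[0,0,.3]]))) for a in np.arange(0,2*np.pi,np.pi/4)]
    R.sort(key=lambda r:r.fun);return [(np.round(r.x[:2],1),round(np.degrees(r.x[2])%360,1),round(-r.fun,3)) for r in R[:3]]
E
python3 - <<'E'
from h import *
t,R,s=tool();print(t,s["eef_rot"],s["q"])
p,W,c=snap("wrist","w1");print("cam",np.round(-c["R"].T@c["t"]),c["R"].round(2).tolist())
for r in best("wrist","heel")[:3]:
    X=W[r["pixels"]];X=X[~np.isnan(X[:,0])];print(r["p"],r["extent"],np.median(X,0))
    T=X[(abs(X[:,2]-36)<5)][:,:2]
    if len(T)>200: print(np.median(X[:,2]),cv2.minAreaRect(T.astype(np.float32)),fitheel(T))
E
```

```text
time: 2.1
ee_pos: [424.6, 356.4, 281.8]
eef_rot: [179.9, -0.0, 75.2]
force: [-0.1, 1.2, 0.1]
finger_gap: 85.3
[424.5793975  356.35860963 281.84001035] [ 1.79928663e+02 -2.88954699e-02  7.51591002e+01] [-49.75266026  18.26387204   6.36587595 100.06914668  -2.20919087
  61.72804764  32.49871959]
cam [357. 375. 424.] [[0.26, 0.97, 0.0], [0.93, -0.25, 0.28], [0.27, -0.07, -0.96]]
0.61 [259.9, 139.2, 46.3, 58.9] [422.13854863 357.96194414  35.03751326]
35.037513256692534 ((420.84600830078125, 357.2944030761719), (61.4870491027832, 71.68421173095703), 74.4974365234375) [(array([421. , 357.3]), np.float64(164.0), np.float64(0.969)), (array([421. , 357.7]), np.float64(164.1), np.float64(0.969)), (array([425. , 356.5]), np.float64(339.2), np.float64(0.848))]
```

View pics/w1.png

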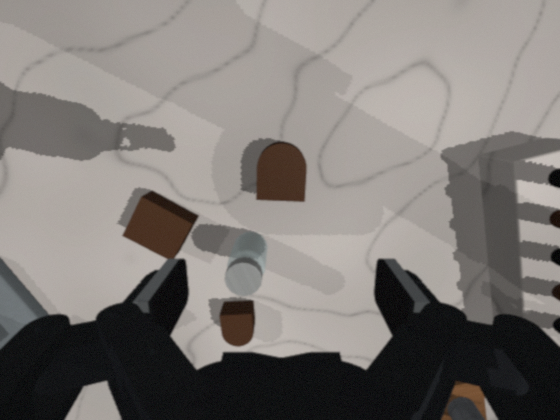

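The wrist view shows the large round-backed block at (282,172), with its round end up, towards the robot. The square block is at (160,225), the jar at (246,262) and the small heel at (238,322). The outline fit gives a centre of (421,357.5) and x at 164°. I move down onto it now.

```bash
python3 -m jog '0 0.52 3 1.1;0 0 3.5 0;0 0 3.5 0;0 0 3.5 0;0 0 3.5 0;0 0 3.5 0;0 0 3 0;0 0 2 0;0 0 1.4 0;0 0 0 0;0 0 0 0'
python3 - <<'E'
from h import *
p,W,c=snap("wrist","w2")
E
```

```text
time: 3.12
ee_pos: [426.0, 358.1, 11.7]
eef_rot: [-179.9, 0.1, 74.5]
force: [-1.1, 0.3, -0.2]
finger_gap: 85.0
```

View pics/w2.png

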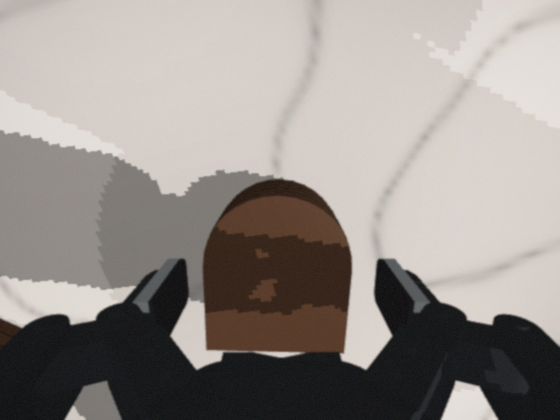

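The heel sits squarely between the open fingers, its sides at columns 205 and 350 and the fingers at 185 and 378. I correct by a few mm and close.

```bash
python3 -m jog '-0.1 0.22 -0.1 0.4;-0.1 0.22 0 0;0 0 0 0;0 0 0 0'; python3 -m jog '0 0 0 0;0 0 0 0;0 0 0 0;0 0 0 0;0 0 0 0;0 0 0 0' 0
python3 - <<'E'
from h import *
p,W,c=snap("wrist","w3"); print(sense()["q"])
for r in best("wrist","heel")[:1]:
    X=W[r["pixels"]];X=X[~np.isnan(X[:,0])];print(r["p"],r["extent"],np.median(X,0))
    T=X[(abs(X[:,2]-36)<5)][:,:2];print(len(T),fitheel(T) if len(T) else 0)
# nearest finger tip heights around the pads
t,R,s=tool()
V=(W-t)@R; m=(abs(abs(V[...,0])-33)<8)&(abs(V[...,1])<16)&(V[...,2]>-40)
print("finger z along tool", np.nanpercentile(V[m][:,2],[50,95,99,100]))
E
```

```text
time: 3.5
ee_pos: [431.9, 354.0, 14.1]
eef_rot: [180.0, -0.1, 73.9]
force: [-0.3, -0.3, 0.2]
finger_gap: 85.2
time: 4.0
ee_pos: [431.4, 354.2, 13.9]
eef_rot: [180.0, -0.0, 74.0]
force: [-1.2, -0.7, 6.7]
finger_gap: 60.9
[-47.02256044  40.54709306   3.9830205  108.85903523  -5.08130159
  30.73773017  34.32628056]
0.8 [207.6, 166.5, 147.3, 169.8] [419.41652148 358.8316219   34.99117552]
20667 [(array([421.4, 357.5]), np.float64(162.9), np.float64(0.99)), (array([421.4, 357.5]), np.float64(162.8), np.float64(0.989)), (array([425.8, 356.2]), np.float64(342.1), np.float64(0.851))]
finger z along tool [-22.09082323  -8.23491442  15.10218682  15.87953744]
```

```bash
python3 -m jog '0 0 -1.5 0;0 0 -3.5 0;0 0 -4 0;0 0 -4 0;0 0 -1.6 7.16;0 0 -1.6 7.16;0 0 -1.6 7.16;0 0 -1.6 7.16;0 0 -1.6 7.16;0 0 -1.6 7.16;0 0 -1.6 7.16;0 0 -1.6 7.16'
python3 - <<'E'
from h import *
# jig yaw from base plate edges & nest in scene/top clouds
for n in ["scene","top"]:
    p,W,c=snap(n)
    r=best(n,"jig")[0];X=W[cv2.dilate(r["pixels"].astype(np.uint8),np.ones((5,5)))>0]
    T=X[abs(X[:,2]-23)<6][:,:2].astype(np.float32);T=T[~np.isnan(T[:,0])]
    print(n,len(T),cv2.minAreaRect(T))
t,R,s=tool();print(t,s["eef_rot"])
E
```

```text
time: 5.1
ee_pos: [430.6, 353.6, 271.6]
eef_rot: [180.0, 0.1, 16.3]
force: [0.4, 0.1, -1.6]
finger_gap: 60.8
scene 2177 ((543.95361328125, -156.21847534179688), (170.258056640625, 213.9588623046875), 13.247653007507324)
top 1776 ((543.0694580078125, -152.7487335205078), (169.83114624023438, 209.81956481933594), 13.60731029510498)
[430.7433214  353.84543275 270.60206557] [1.79984025e+02 3.52225936e-02 1.69322940e+01]
```

```bash
python3 -m jog '-0.28 2 0 0;-0.28 3.8 0 0;-0.28 4.1 0 0;-0.28 4.1 0 0;-0.28 4.1 0 0;-0.28 4.1 0 0;-0.28 4.1 0 0;-0.28 4.1 0 0;-0.28 4.1 0 0;-0.28 4.1 0 0;-0.28 4.1 0 0;-0.28 4.1 0 0';python3 -m jog '-0.28 4.1 0 0;-0.28 4.1 0 0;-0.28 4.1 0 0;-0.28 4 0 0;-0.28 2 0 0;0 0 0 3.5;0 0 0 0;0 0 0 0;0 0 0 0'
cat >> h.py <<'E'
def sdf(xy,L=72,W=62):
    P=heelpoly(L,W).astype(np.float32)
    return np.array([-cv2.pointPolygonTest(P,(float(a),float(b)),True) for a,b in xy])
def nestR(yaw):
    y=np.radians(yaw);jx=np.array([np.cos(y),np.sin(y),0]);jy=np.array([-np.sin(y),np.cos(y),0]);k=np.array([0,0,1.])
    c,s=np.cos(np.pi/6),np.sin(np.pi/6)
    return np.c_[c*jy+s*k,-jx,c*k-s*jy]   # columns x,y,z
def fitnest(X,v0=(550.5,-183.7,13.4,88.)):
    X=X[~np.isnan(X[:,0])];X=X[np.linalg.norm(X[:,:2]-v0[:2],axis=1)<75]
    if len(X)>2500: X=X[np.random.default_rng(0).choice(len(X),2500,False)]
    def f(v):
        N=(X-np.array([v[0],v[1],v[3]]))@nestR(v[2]);d=sdf(N[:,:2])
        rim=(d>2)&(d<10); h=np.where(rim,12.,0.)
        ok=(d<10)&(abs(N[:,0])<60)
        return np.mean(np.minimum(abs(N[ok,2]-h[ok]),8))-.3*ok.mean()*0
    S=np.array(v0)+np.array([[0,0,0,0],[5,0,0,0],[0,5,0,0],[0,0,4,0],[0,0,0,3.]])
    r=minimize(f,v0,method='Nelder-Mead',options=dict(initial_simplex=S,maxiter=120,xatol=.1,fatol=.005));return np.round(r.x,1),round(r.fun,2)
E
python3 - <<'E'
from h import *
t,R,s=tool();print(t,s["eef_rot"],s["q"])
p,W,c=snap("wrist","w4");X=W.reshape(-1,3)
r=best("wrist","nest");print([(a["p"],a["extent"]) for a in r[:2]])
print("wrist",fitnest(X))
for n in ["scene","top"]:
    print(n,fitnest(snap(n)[1].reshape(-1,3)))
E
```

```text
time: 6.3
ee_pos: [532.5, -105.7, 269.8]
eef_rot: [-179.9, 0.1, 16.9]
force: [1.2, 0.0, -1.7]
finger_gap: 61.0
time: 7.05
ee_pos: [572.4, -281.7, 270.2]
eef_rot: [-179.9, 0.1, 13.4]
force: [0.2, -0.1, -1.3]
finger_gap: 60.3
[ 572.38010647 -281.71449967  270.18237329] [-1.79893829e+02  6.26768581e-02  1.34323603e+01] [ -1.10398317  30.70070498  34.38081792  89.1655885  -18.43643481
  65.99266384  50.55721034]
[(0.69, [221.4, 24.2, 120.0, 116.0])]
wrist (array([ 551.4, -192.7,   14.2,   85.4]), np.float64(0.96))
scene (array([ 549.7, -189. ,   13.9,   87.7]), np.float64(1.88))
top (array([ 552.2, -189.2,   13.4,   87.9]), np.float64(2.26))
```

View pics/w4.png

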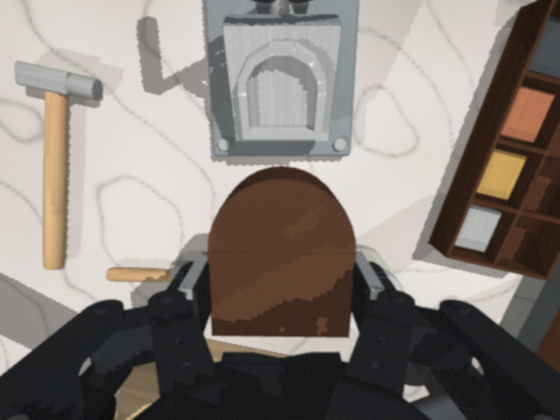

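The wrist view shows the jig pocket at (282,85) with its round end up the picture, and the held heel below it at (282,250), aligned. I refine the fits.

```bash
python3 - <<'E'
from h import *
import h
t,R,s=tool()
p,W,c=snap("wrist")
r=best("wrist","heel")[0];X=W[r["pixels"]];X=X[~np.isnan(X[:,0])];z=np.median(X[:,2]);print("held top z",z,"expected",36+t[2]-13.9)
h0=fitheel(X[abs(X[:,2]-z)<4][:,:2])[0];print("heel",h0,"tcp",t[:2],s["eef_rot"][2])
for zb in [0,1.5]:
  for st in [(551,-190,13.9,88.),(549,-186,12.5,87),(553,-193,15,86)]:
    print("wrist+",zb,fitnest(W.reshape(-1,3)+[0,0,zb],st))
Ws=[snap(n)[1].reshape(-1,3) for n in ["scene","top"]]
for st in [(551,-191,13.9,87.),(549,-186,12.5,88)]:
    print([fitnest(w,st) for w in Ws])
E
```

```text
held top z 292.2913124267154 expected 293.3379771654453
heel (array([ 570.5, -271.6]), np.float64(102.3), np.float64(0.989)) tcp [ 572.68976547 -282.32737306] 13.312622692165094
wrist+ 0 (array([ 551.8, -193.5,   13.9,   84.8]), np.float64(1.83))
wrist+ 0 (array([ 551.4, -192.4,   13.3,   85.6]), np.float64(1.27))
wrist+ 0 (array([ 551.6, -192.5,   13.9,   85.5]), np.float64(2.35))
wrist+ 1.5 (array([ 551.8, -192.3,   13.1,   87.1]), np.float64(1.86))
wrist+ 1.5 (array([ 551.5, -192.4,   13.2,   87. ]), np.float64(1.28))
wrist+ 1.5 (array([ 552.4, -194.2,   14.6,   85.9]), np.float64(2.31))
[(array([ 550.1, -188.8,   14.1,   87.3]), np.float64(2.09)), (array([ 552.1, -190.5,   14.3,   87.4]), np.float64(2.33))]
[(array([ 549.9, -188.7,   14.1,   87.5]), np.float64(1.88)), (array([ 552.3, -190.4,   14.4,   87.1]), np.float64(2.16))]
```

```bash
python3 -m jog '0 -2 0 -0.7;0.05 -3 0 0;0 -2 1 0;0 0 3 0;0 0 3 0;0 0 3 0;0 0 2 0;0 0 1.5 0;0 0 0 0;0 0 0 0'
python3 - <<'E'
from h import *
t,R,s=tool();print(t,s["eef_rot"],s["force"])
y=np.radians(14);d=t-[551.2,-190.8,88];print("jx,u,w",d[0]*np.cos(y)+d[1]*np.sin(y),-d[0]*np.sin(y)+d[1]*np.cos(y),d[2])
E
```

```text
time: 8.28
ee_pos: [556.2, -215.1, 136.2]
eef_rot: [-180.0, 0.1, 13.9]
force: [-0.7, 0.1, -2.2]
finger_gap: 60.6
[ 556.18722825 -215.14973796  136.15120113] [-1.79980413e+02  5.72068566e-02  1.38855781e+01] [-0.66862538  0.11019339 -2.20344315]
jx,u,w -1.0516485038489476 -24.832966395674347 48.15120113282694
```

```bash
python3 -m jog '0.07 -0.14 0.6 0;0 0 0.6 0;0 0 0.4 0;0 0 0 0;0 0 0 0';python3 -m jog '0 0 0.3 0;0 0 0 0;0 0 0 0';python3 -m jog '0 0 0.3 0;0 0 0 0;0 0 0 0';python3 -m jog '0 0 0.3 0;0 0 0 0;0 0 0 0'
python3 - <<'E'
from h import *
p,W,c=snap("wrist","w5")
E
```

```text
time: 8.7
ee_pos: [556.8, -213.6, 120.4]
eef_rot: [-180.0, 0.0, 13.9]
force: [0.4, 0.0, -1.6]
finger_gap: 60.5
time: 8.95
ee_pos: [556.7, -213.6, 117.3]
eef_rot: [-180.0, 0.0, 13.9]
force: [0.0, -0.0, -2.9]
finger_gap: 60.9
time: 9.2
ee_pos: [557.1, -213.8, 114.4]
eef_rot: [180.0, -0.0, 13.9]
force: [-0.2, 0.5, -1.0]
finger_gap: 60.9
time: 9.45
ee_pos: [557.7, -214.5, 112.5]
eef_rot: [179.9, -0.1, 13.9]
force: [0.5, -0.7, 5.7]
finger_gap: 61.0
```

View pics/w5.png

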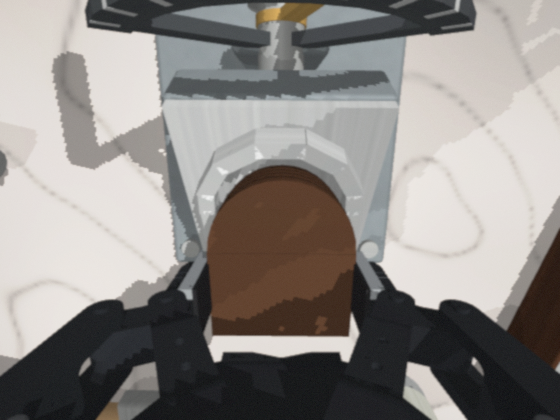

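The heel is centred in the pocket sideways: its edges are at columns 209 and 356 and the rim's at about 202 and 360. First contact came near z=113. I press on in small steps so it pivots in the pads.

```bash
python3 -m jog '0 -0.1 0.2 0;0 0 0 0;0 0 0 0';python3 -m jog '0 0 0.2 0;0 0 0 0;0 0 0 0';python3 -m jog '0 0 0.2 0;0 0 0 0;0 0 0 0';python3 -m jog '0 0 0.2 0;0 0 0 0;0 0 0 0'
```

```text
time: 9.75
ee_pos: [558.0, -215.0, 111.3]
eef_rot: [179.8, -0.2, 13.8]
force: [-0.7, -3.4, 9.5]
finger_gap: 60.6
time: 10.0
ee_pos: [558.3, -215.9, 109.7]
eef_rot: [179.7, -0.2, 13.8]
force: [-0.0, -4.5, 11.9]
finger_gap: 61.0
time: 10.25
ee_pos: [558.6, -216.7, 108.1]
eef_rot: [179.6, -0.3, 13.8]
force: [0.7, -6.3, 12.2]
finger_gap: 60.6
time: 10.5
ee_pos: [558.9, -217.5, 106.4]
eef_rot: [179.6, -0.3, 13.7]
force: [0.3, -8.8, 13.1]
finger_gap: 60.5
```

```bash
cat >> h.py <<'E'
def tilt(f=None):
    t,R,s=tool();p,W,c=snap("wrist",f);r=best("wrist","heel")
    if not r: print("no heel");return
    m=cv2.erode(r[0]["pixels"].astype(np.uint8),np.ones((9,9)))>0
    X=W[m];X=X[~np.isnan(X[:,0])];ctr=np.median(X,0);X=X[np.linalg.norm(X-ctr,axis=1)<45]
    for _ in range(3):
        ctr=X.mean(0);n=np.linalg.svd(X-ctr,full_matrices=False)[2][2];n*=np.sign(n[2]);e=(X-ctr)@n;X=X[abs(e)<3]
    y=np.radians(14);jx=np.array([np.cos(y),np.sin(y),0]);jy=np.array([-np.sin(y),np.cos(y),0])
    print("tcp",t.round(1),"F",s["force"].round(1),"ntilt downhill",np.degrees(np.arctan2(-n@jy,n[2])).round(1),"about other",np.degrees(np.arctan2(n@jx,n[2])).round(1),len(X))
    N=(ctr-np.array([551.2,-190.8,88]))@nestR(14);print("top centroid in nest",N.round(1))
E
python3 -c "
from h import *
tilt('w6')"
```

```text
tcp [ 558.9 -217.5  106.4] F [ 0.3 -8.8 13.1] ntilt downhill 7.1 about other -0.1 16585
top centroid in nest [ 6.4 -1.  44.3]
```

```bash
python3 -m jog '0 -0.15 0.2 0;0 0 0 0;0 -0.15 0.2 0;0 0 0 0;0 0 0 0';python3 -m jog '0 -0.15 0.2 0;0 0 0 0;0 -0.15 0.2 0;0 0 0 0;0 0 0 0'
python3 -c "
from h import *
tilt()"
```

```text
time: 11.02
ee_pos: [559.1, -218.4, 103.6]
eef_rot: [179.2, -0.4, 13.6]
force: [1.7, -14.6, 16.6]
finger_gap: 60.8
time: 11.43
ee_pos: [559.2, -218.9, 100.6]
eef_rot: [178.9, -0.5, 13.5]
force: [2.2, -20.3, 16.2]
finger_gap: 60.7
tcp [ 559.2 -218.9  100.6] F [  2.2 -20.3  16.2] ntilt downhill 11.1 about other -0.3 10940
top centroid in nest [ 0.1 -0.9 42.5]
```

```bash
python3 - <<'E'
from h import *
p,W,c=snap("wrist");q,_,_=snap("scene")
q=cv2.resize(q[190:340,190:330],None,fx=3,fy=3,interpolation=cv2.INTER_CUBIC)
p=p[60:420,90:470]
a=np.zeros((450,800,3),np.uint8);a[:360,:380]=p;a[:,380:800]=q[:450,:420];cv2.imwrite("pics/w7.png",a)
E
```

```text
(no output)
```

View pics/w7.png

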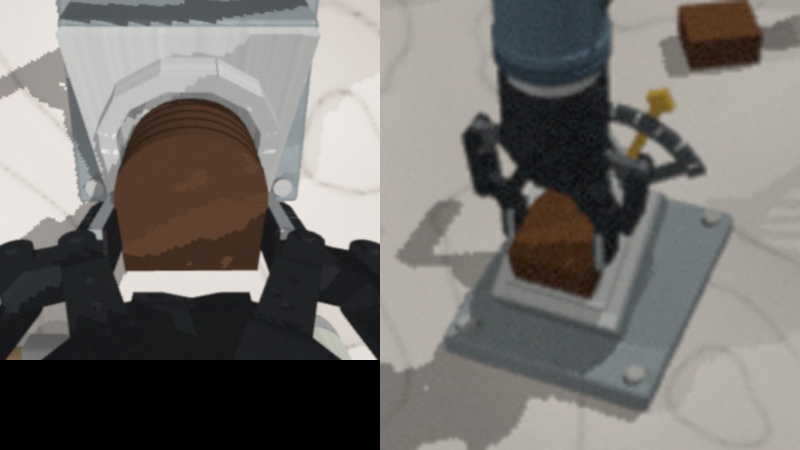

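The heel is tilting about the pads but sits several mm too far downhill: a gap shows at the round end, near (190,85) in the left half. Tip friction is holding it there. I unload, shift uphill and look.

```bash
python3 -m jog '0 0 -0.3 0;0 0.3 -0.3 0;0 0.2 -0.1 0;0 0 0 0;0 0 0 0;0 0 0 0'
python3 -c "
from h import *
tilt('w8')"
```

```text
time: 12.13
ee_pos: [557.6, -214.4, 103.5]
eef_rot: [179.7, -0.2, 13.8]
force: [1.7, -6.8, 4.7]
finger_gap: 60.8
tcp [ 557.6 -214.4  103.5] F [ 1.7 -6.8  4.7] ntilt downhill 12.3 about other 0.0 12591
top centroid in nest [ 5.9 -0.8 42.6]
```

```bash
python3 -m jog '0 0 0.3 0;0 0 0.3 0;0 0 0.3 0;0 0 0 0';python3 -m jog '0 0 0.2 0;0 0 0.2 0;0 0 0 0;0 0 0 0'
python3 -c "
from h import *
tilt()"; python3 -m jog '0 0 -0.2 0;0 -0.1 -0.2 0;0 0 0 0;0 0 0 0';python3 -c "
from h import *
tilt()"
```

```text
time: 12.57
ee_pos: [558.2, -216.2, 97.5]
eef_rot: [179.7, -0.2, 13.8]
force: [-4.3, -6.1, 30.6]
finger_gap: 60.5
time: 12.9
ee_pos: [558.5, -216.6, 97.1]
eef_rot: [179.7, -0.4, 13.7]
force: [-15.6, -1.2, 64.7]
finger_gap: 60.7
tcp [ 558.5 -216.6   97.1] F [-15.6  -1.2  64.7] ntilt downhill 14.3 about other -0.4 8345
top centroid in nest [ 3.4 -0.9 38.9]
time: 13.33
ee_pos: [558.5, -216.4, 97.5]
eef_rot: [179.5, -0.3, 13.7]
force: [-1.7, -10.7, 24.4]
finger_gap: 60.6
tcp [ 558.5 -216.4   97.5] F [ -1.7 -10.7  24.4] ntilt downhill 14.1 about other -0.3 8287
top centroid in nest [ 3.4 -0.9 39.1]
```

```bash
python3 - <<'E'
from h import *
p,W,c=snap("wrist");q,_,_=snap("scene")
q=cv2.resize(q[225:305,215:295],None,fx=5.6,fy=5.6,interpolation=cv2.INTER_CUBIC)
p=p[90:440,100:450]
a=np.zeros((450,800,3),np.uint8);a[:330,:350]=p;a[:448,352:800]=q;cv2.imwrite("pics/w9.png",a)
# cloud slice in nest frame along the middle and along the finger sides
for n in ["wrist","scene"]:
    p,W,c=snap(n);X=W.reshape(-1,3);X=X[~np.isnan(X[:,0])];N=(X-[551.2,-190.8,88])@nestR(14)
    m=(abs(N[:,1])<6)&(abs(N[:,0])<65)&(N[:,2]>-25)&(N[:,2]<60);M=N[m]
    b=np.round(M[:,0]/4)*4
    print(n,[(int(k),*np.percentile(M[b==k,2],[5,95]).round(0).astype(int)) for k in np.unique(b)])
E
```

```text
wrist [(-32, np.int64(45), np.int64(46)), (-28, np.int64(45), np.int64(46)), (-24, np.int64(44), np.int64(45)), (-20, np.int64(43), np.int64(45)), (-16, np.int64(42), np.int64(44)), (-12, np.int64(42), np.int64(43)), (-8, np.int64(41), np.int64(43)), (-4, np.int64(40), np.int64(42)), (0, np.int64(40), np.int64(41)), (4, np.int64(39), np.int64(40)), (8, np.int64(38), np.int64(40)), (12, np.int64(37), np.int64(39)), (16, np.int64(36), np.int64(38)), (20, np.int64(35), np.int64(37)), (24, np.int64(35), np.int64(36)), (28, np.int64(34), np.int64(36)), (32, np.int64(3), np.int64(35)), (36, np.int64(14), np.int64(34)), (40, np.int64(10), np.int64(33)), (44, np.int64(10), np.int64(11)), (48, np.int64(-2), np.int64(11)), (52, np.int64(-2), np.int64(-1)), (56, np.int64(-9), np.int64(-1)), (60, np.int64(-24), np.int64(-8))]
scene [(-56, np.int64(-23), np.int64(1)), (-52, np.int64(-4), np.int64(1)), (-48, np.int64(-4), np.int64(7)), (-44, np.int64(0), np.int64(11)), (-40, np.int64(8), np.int64(18)), (-36, np.int64(20), np.int64(42)), (-32, np.int64(40), np.int64(48)), (-28, np.int64(42), np.int64(45)), (-24, np.int64(40), np.int64(46)), (-20, np.int64(42), np.int64(46)), (-16, np.int64(42), np.int64(46)), (-12, np.int64(40), np.int64(43)), (-8, np.int64(39), np.int64(45)), (-4, np.int64(38), np.int64(42)), (0, np.int64(39), np.int64(43)), (4, np.int64(36), np.int64(42)), (8, np.int64(36), np.int64(40)), (12, np.int64(36), np.int64(40)), (16, np.int64(35), np.int64(40)), (20, np.int64(36), np.int64(38)), (24, np.int64(35), np.int64(35))]
```

View pics/w9.png

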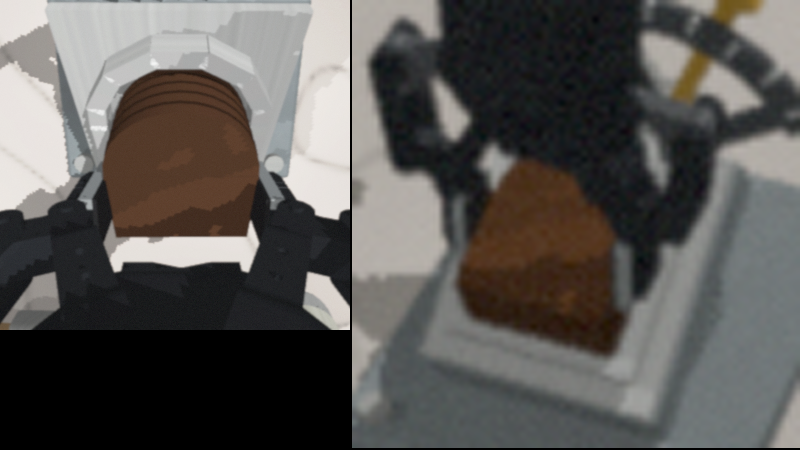

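The left half shows the heel still tipped and a gap at the round end. On the right, its front edge lies on or at the low wall. The slice gives about 10° still to go and about 4 mm too far downhill. So I unload, go uphill and press again.

```bash
cat >> h.py <<'E'
def prof(n="wrist",yaw=14,o=(551.2,-190.8,88)):
    p,W,c=snap(n);X=W.reshape(-1,3);X=X[~np.isnan(X[:,0])];N=(X-np.array(o))@nestR(yaw)
    M=N[(abs(N[:,1])<20)&(abs(N[:,0]+3)<24)&(N[:,2]>25)&(N[:,2]<60)]
    A=np.c_[M[:,:2],np.ones(len(M))];k=np.linalg.lstsq(A,M[:,2],rcond=None)[0]
    k2=abs(A@k-M[:,2])<3;k=np.linalg.lstsq(A[k2],M[k2,2],rcond=None)[0]
    T=N[(abs(N[:,1])<25)&(abs(N@[-k[0],-k[1],1]-k[2])<3)]
    s=sense();print(n,"tilt to go",np.degrees(np.arctan(-k[0])).round(1),"side",np.degrees(np.arctan(k[1])).round(1),"top z at 0:",k[2].round(1),"top x range",np.percentile(T[abs(T[:,1])<5,0],[1,99]).round(1),"F",s["force"].round(1),"tcp",np.round(s["ee_pos"],1),len(M))
E
python3 -m jog '0 0 -0.4 0;0 -0.25 0 0;0 -0.25 0 0;0 0 0 0;0 0 0 0;0 0 0 0'
python3 -c "
from h import *
prof();prof('scene')"
```

```text
time: 14.13
ee_pos: [557.2, -212.8, 100.1]
eef_rot: [179.4, -0.3, 13.7]
force: [1.8, -14.8, 10.0]
finger_gap: 60.3
wrist tilt to go 11.0 side -0.2 top z at 0: 41.3 top x range [-26.7  42.4] F [  2.3 -15.9  10.1] tcp [ 557.2 -212.8  100.1] 7252
scene tilt to go 10.6 side 0.5 top z at 0: 41.0 top x range [-28.4 108.8] F [  2.9 -15.5  10.6] tcp [ 557.2 -212.8  100.1] 340
```

```bash
python3 -m jog '0 0 0.3 0;0 0 0.3 0;0 0 0 0;0 0 0 0';python3 -c "
from h import *
prof()"; python3 -m jog '0 0 0.3 0;0 0 0 0;0 0 0 0'; python3 -c "
from h import *
prof()"
```

```text
time: 14.57
ee_pos: [557.4, -213.7, 94.5]
eef_rot: [179.3, -0.3, 13.7]
force: [1.4, -16.5, 11.7]
finger_gap: 60.9
wrist tilt to go 5.6 side -0.2 top z at 0: 37.4 top x range [-31.1  39.2] F [  1.7 -16.6  12.2] tcp [ 557.4 -213.7   94.5] 6674
time: 14.87
ee_pos: [557.5, -214.1, 91.5]
eef_rot: [179.3, -0.3, 13.6]
force: [2.7, -17.6, 10.6]
finger_gap: 60.8
wrist tilt to go 2.5 side -0.3 top z at 0: 35.5 top x range [-33.7  37.5] F [  2.8 -16.9  11.4] tcp [ 557.5 -214.1   91.4] 6292
```

Now it is turning in smoothly, with 2.5° to go.

```bash
python3 -m jog '0 0 0.15 0;0 0 0 0;0 0 0 0'; python3 -m jog '0 0 0.1 0;0 0 0 0;0 0 0 0';python3 -c "
from h import *
prof()"
```

```text
time: 15.17
ee_pos: [557.6, -214.2, 90.2]
eef_rot: [179.3, -0.3, 13.6]
force: [1.7, -17.7, 12.1]
finger_gap: 60.5
time: 15.42
ee_pos: [557.6, -214.3, 89.7]
eef_rot: [179.3, -0.3, 13.7]
force: [0.8, -16.7, 17.5]
finger_gap: 60.5
wrist tilt to go 0.7 side -0.2 top z at 0: 34.5 top x range [-34.   36.4] F [ -0.3 -16.8  17.3] tcp [ 557.6 -214.3   89.7] 6119
```

```bash
python3 -m jog '0 0.25 0 0;0 0.2 0 0;0 0 0 0;0 0 0 0'; python3 -c "
from h import *
prof()"; python3 -m jog '0 0 0 0;0 0 0 0;0 0 0 0;0 0 0 0;0 0 0 0' 0.85;python3 -c "
from h import *
prof()"
```

```text
time: 15.8
ee_pos: [557.8, -214.5, 89.5]
eef_rot: [179.7, -0.3, 13.7]
force: [-4.9, -6.3, 25.5]
finger_gap: 60.7
wrist tilt to go 0.7 side -0.2 top z at 0: 34.5 top x range [-35.2  36. ] F [-4.6 -7.  25.6] tcp [ 557.8 -214.5   89.5] 6235
time: 16.27
ee_pos: [556.1, -210.0, 85.8]
eef_rot: [-180.0, -0.0, 13.9]
force: [0.1, -0.7, 6.1]
finger_gap: 72.9
wrist tilt to go 0.7 side -0.2 top z at 0: 34.5 top x range [-35.7  35.4] F [-1.  -1.2  6. ] tcp [ 556.  -210.    85.8] 6097
```

```bash
python3 -m jog '0 0 -0.5 0;0 0 -1 0;0 0 -2 0;0 0 -3 0;0 0 -4 0;0 0 -4 0;0 0 -3.5 0;0 0 -2 0;0 0 0 0;0 0 0 0'
python3 - <<'E'
from h import *
prof();prof('scene')
p,W,c=snap("wrist","w10");t,R,s=tool();print(t)
y=np.radians(14)
for n in ["wrist","scene","top"]:
    p,W,c=snap(n)
    for th in ["lever_grip","pointer","pointer_tip"]:
        for r in best(n,th)[:1]:
            X=W[r["pixels"]];X=X[~np.isnan(X[:,0])]
            if len(X):print(n,th,round(r["p"],2),r["extent"],np.median(X,0).round(1),np.percentile(X,[2,98],axis=0).round(0).tolist())
E
```

```text
time: 17.15
ee_pos: [556.3, -209.8, 287.0]
eef_rot: [180.0, -0.1, 13.9]
force: [-0.3, 0.2, -0.3]
finger_gap: 72.4
wrist tilt to go 0.7 side -0.2 top z at 0: 34.4 top x range [-246.5   35. ] F [-0.8  0.3 -0.1] tcp [ 555.6 -209.4  285.5] 1385
scene tilt to go -0.3 side -0.3 top z at 0: 34.5 top x range [-240.3   33.6] F [ 0.3  0.4 -0.1] tcp [ 555.1 -209.3  284.6] 366
[ 554.99772052 -209.44965658  284.29222925]
wrist lever_grip 0.71 [142.7, 0.0, 154.6, 69.6] [465.7 -97.7 173.7] [[438.0, -109.0, 21.0], [538.0, -79.0, 202.0]]
wrist pointer 0.87 [290.2, 55.6, 56.4, 20.4] [558.9 -95.4 171. ] [[542.0, -99.0, 120.0], [573.0, -88.0, 177.0]]
wrist pointer_tip 0.73 [291.0, 52.3, 48.2, 21.8] [558.5 -95.3 170.8] [[540.0, -99.0, 46.0], [573.0, -80.0, 177.0]]
scene lever_grip 0.85 [239.6, 179.2, 40.3, 66.3] [457.  -93.9 169.2] [[298.0, -110.0, -3.0], [539.0, 109.0, 203.0]]
scene pointer 0.55 [266.3, 218.2, 20.5, 30.7] [550.3 -98.8 125. ] [[534.0, -103.0, 88.0], [573.0, -92.0, 176.0]]
scene pointer_tip 0.47 [268.6, 219.2, 21.6, 26.5] [559.6 -97.8 161.5] [[535.0, -102.0, 93.0], [573.0, -87.0, 176.0]]
top lever_grip 0.94 [280.1, 213.9, 28.3, 45.4] [446.8 -77.9 199.7] [[425.0, -101.0, 6.0], [534.0, -31.0, 207.0]]
top pointer 0.62 [303.1, 198.0, 3.9, 19.6] [556.2 -92.6 172.1] [[537.0, -97.0, 108.0], [570.0, -87.0, 180.0]]
```

View pics/w10.png

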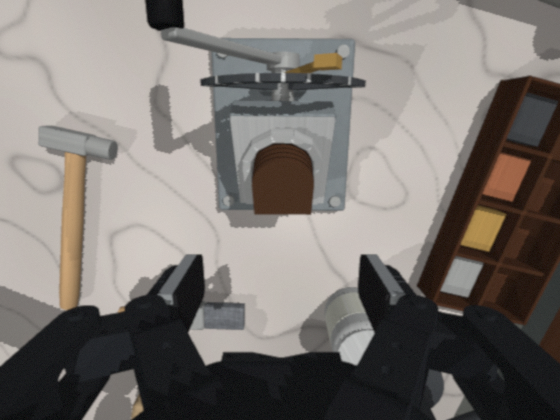

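The heel lies square in the pocket, its round end nested in the rim at (283,160). The lever arm runs from (285,62) up left to the grip at (165,10), and the pointer head is at (325,62). Next I measure the angles.

```bash
cat >> h.py <<'E'
Y=np.radians(13.8);JX=np.array([np.cos(Y),np.sin(Y),0]);JY=np.array([-np.sin(Y),np.cos(Y),0]);O=np.array([551.,-188.,0])
def jf(X): X=X-O;return np.c_[X@JX,X@JY,X[:,2]]
def good(r,W):
    X=W[r["pixels"]];return jf(X[~np.isnan(X[:,0])])
def pca(M):
    c=np.median(M,0);M=M[np.linalg.norm(M-c,axis=1)<90];c=M.mean(0);v=np.linalg.svd(M-c,full_matrices=False)[2][0];v*=np.sign(v[1]);return c,np.degrees(np.arctan2(v[0],v[1])),c[0]-(c[1]-75)*v[0]/v[1]
def angles(cams=("scene","wrist","top")):
    for n in cams:
        p,W,c=snap(n)
        for th in ["pointer","lever"]:
            for r in best(n,th)[:1]:
                J=good(r,W);y=np.median(J[:,1])
                if th=="pointer": M=J[(J[:,2]>110)&(abs(J[:,1]-y)<8)]
                else: M=J[(J[:,2]>85)&(J[:,1]<102+0)&(J[:,1]>70)]
                if len(M)<15: print(n,th,len(M),"few");continue
                print(n,th,round(r["p"],2),len(M),"jy",np.percentile(M[:,1],[5,50,95]).round(1),"line ang, x at hinge",[np.round(a,1) for a in pca(M[:,[0,2]])])
                if th=="lever":
                    G=J[(J[:,1]>105)&(J[:,2]>120)]
                    if len(G): print("   grip",len(G),"jx",np.percentile(G[:,0],[3,97]).round(1),"jy",np.percentile(G[:,1],[2,98]).round(1),"ztop",np.percentile(G[:,2],[50,97]).round(1))
E
python3 -c "
from h import *
angles()"
```

```text
scene pointer 0 few
scene lever 0.58 209 jy [ 97.1  99.7 101.7] line ang, x at hinge [array([-42.8, 140.9]), np.float64(-34.3), np.float64(2.2)]
   grip 229 jx [-86.7 -60.2] jy [105.4 174.6] ztop [198.1 202.3]
wrist pointer 0.92 607 jy [84.9 88.6 93. ] line ang, x at hinge [array([ 28.7, 161.6]), np.float64(21.6), np.float64(-5.6)]
wrist lever 0.92 984 jy [ 97.8 100.  101.7] line ang, x at hinge [array([-41.7, 143.9]), np.float64(-36.3), np.float64(8.8)]
   grip 1206 jx [-86.7 -35.5] jy [105.2 119.4] ztop [198.  202.3]
top lever 10 few
```

```bash
python3 - <<'E'
from h import *
for n in ["wrist","scene","top"]:
    p,W,c=snap(n);hsv=cv2.cvtColor(p,cv2.COLOR_BGR2HSV);J=jf(W.reshape(-1,3));H=hsv.reshape(-1,3)
    near=(abs(J[:,0])<80)&(J[:,1]>60)&(J[:,1]<100)&(J[:,2]>95)&(J[:,2]<200)
    b=near&(H[:,0]>14)&(H[:,0]<32)&(H[:,1]>110)&(H[:,2]>60)
    B=J[b];print(n,"brass",len(B))
    if len(B)>10:
        for h in [0,3,6]: print("  h",h,"ang pct 5,25,50,75,95",np.degrees(np.percentile(np.arctan2(B[:,0]-h,B[:,2]-75),[5,25,50,75,95])).round(1),"rmax",np.percentile(np.hypot(B[:,0]-h,B[:,2]-75),[50,98]).round(0))
        print("  jy",np.percentile(B[:,1],[5,50,95]).round(1),"xz",np.percentile(B[:,[0,2]],[3,97],axis=0).round(1).tolist())
    q=near&(H[:,2]<75)&(H[:,1]<110)&(J[:,1]>68)&(J[:,1]<86);Q=J[q];print("  dark",len(Q))
    if len(Q)>40:
        print("  jy",np.percentile(Q[:,1],[5,50,95]).round(1),"x range",np.percentile(Q[:,0],[1,99]).round(1),"zmax",np.percentile(Q[:,2],99).round(1))
        # outer edge: per x bin the highest z
        E_=[(k,np.percentile(Q[np.round(Q[:,0]/6)*6==k,2],97)) for k in np.unique(np.round(Q[:,0]/6)*6)]
        E_=np.array(E_);f=lambda v:np.median(abs(np.hypot(E_[:,0]-v[0],E_[:,1]-75)-v[1]))
        print("  circle",minimize(f,[2,86],method='Nelder-Mead').x.round(1), E_.round(0).tolist())
E
```

```text
wrist brass 530
  h 0 ang pct 5,25,50,75,95 [14.1 16.  17.7 20.  24.2] rmax [101. 109.]
  h 3 ang pct 5,25,50,75,95 [11.9 13.9 15.9 18.3 22.7] rmax [100. 108.]
  h 6 ang pct 5,25,50,75,95 [ 9.  12.  14.2 16.8 21.1] rmax [ 99. 107.]
  jy [84.9 88.4 92.7] xz [[11.5, 120.7], [43.2, 177.2]]
  dark 1437
  jy [76.3 77.9 81.3] x range [-70.2  71.3] zmax 160.8
  circle [ 1.7 86.1] [[-72.0, 125.0], [-66.0, 133.0], [-60.0, 137.0], [-54.0, 144.0], [-48.0, 148.0], [-42.0, 151.0], [-36.0, 154.0], [-30.0, 157.0], [-24.0, 158.0], [-18.0, 160.0], [-12.0, 161.0], [-6.0, 161.0], [0.0, 160.0], [6.0, 161.0], [12.0, 161.0], [18.0, 160.0], [24.0, 158.0], [30.0, 156.0], [36.0, 154.0], [42.0, 151.0], [48.0, 148.0], [54.0, 143.0], [60.0, 136.0], [66.0, 133.0], [72.0, 125.0]]
scene brass 88
  h 0 ang pct 5,25,50,75,95 [15.5 18.2 20.2 22.4 24.7] rmax [ 94. 108.]
  h 3 ang pct 5,25,50,75,95 [11.8 15.2 17.9 19.9 22.8] rmax [ 93. 107.]
  h 6 ang pct 5,25,50,75,95 [ 6.8 12.8 15.2 17.7 21.2] rmax [ 92. 106.]
  jy [82.9 86.1 90.3] xz [[7.1, 98.3], [42.8, 176.1]]
  dark 400
  jy [74.3 76.7 79.5] x range [-66.2  69.6]
[... 473 characters left out ...]
  21.9 26.1] rmax [102. 114.]
  h 3 ang pct 5,25,50,75,95 [11.2 14.3 16.4 20.4 24.4] rmax [101. 113.]
  h 6 ang pct 5,25,50,75,95 [ 7.3 12.  14.8 18.9 22.7] rmax [100. 112.]
  jy [84.6 90.5 93.2] xz [[10.2, 115.9], [45.3, 182.4]]
  dark 107
  jy [79.3 82.3 84.9] x range [-69.  73.] zmax 164.6
  circle [ 1.9 89.8] [[-72.0, 127.0], [-66.0, 134.0], [-60.0, 134.0], [-54.0, 144.0], [-48.0, 148.0], [-42.0, 155.0], [-36.0, 157.0], [-30.0, 160.0], [-24.0, 161.0], [-18.0, 152.0], [-12.0, 164.0], [-6.0, 165.0], [-0.0, 162.0], [6.0, 165.0], [12.0, 164.0], [18.0, 163.0], [24.0, 157.0], [30.0, 161.0], [36.0, 156.0], [42.0, 154.0], [48.0, 150.0], [54.0, 147.0], [60.0, 144.0], [66.0, 140.0], [72.0, 128.0]]
```

```bash
python3 -m jog '-1.45 -3.48 0 0;-1.45 -3.48 0 0;-1.45 -3.48 0 0;-1.45 -3.48 0 0;-1.45 -3.48 0 0;0 0 0 0;0 0 0 0;0 0 0 0' 0.7
python3 - <<'E'
from h import *
t,R,s=tool();print(t,jf(t[None]).round(1),s["eef_rot"],s["q"].round(0))
for n in ["scene","wrist","top"]:
    p,W,c=snap(n);hsv=cv2.cvtColor(p,cv2.COLOR_BGR2HSV);J=jf(W.reshape(-1,3));H=hsv.reshape(-1,3)
    b=(abs(J[:,0])<80)&(J[:,1]>60)&(J[:,1]<100)&(J[:,2]>95)&(J[:,2]<200)&(H[:,0]>14)&(H[:,0]<32)&(H[:,1]>110)&(H[:,2]>60)
    B=J[b]
    if len(B)>20:
        x,z=B[:,0]-1.8,B[:,2]-75+(1 if n=="wrist" else 0);best_=[]
        for a in np.radians(np.arange(10,26,.5)):
            r=x*np.sin(a)+z*np.cos(a);q=x*np.cos(a)-z*np.sin(a);m=r>84
            best_.append((np.percentile(q[m],3)+np.percentile(q[m],97))/2)
        print(n,len(B),"mid-angle",np.interp(0,-np.array(best_),np.arange(10,26,.5)))
    G=J[(J[:,1]>110)&(J[:,1]<185)&(J[:,2]>150)&(J[:,2]<215)&(H[:,2]<60)&(J[:,0]<-40)&(J[:,0]>-110)]
    if len(G): print(n,"grip",len(G),np.percentile(G,[2,50,98],axis=0).round(1).tolist())
E
```

```text
time: 19.17
ee_pos: [444.3, -59.0, 286.2]
eef_rot: [180.0, -0.1, 13.9]
force: [0.2, -0.0, 0.5]
finger_gap: 59.8
[444.32039807 -58.98136902 286.22815463] [[-72.8 150.7 286.2]] [ 1.79981736e+02 -7.40754451e-02  1.38931977e+01] [-30.   7.  35. 115.  -5.  59.  21.]
scene 87 mid-angle 19.348966074798675
scene grip 149 [[-84.5, 110.8, 190.8], [-72.6, 141.2, 199.5], [-66.4, 173.0, 202.9]]
wrist 699 mid-angle 17.87218478708284
wrist grip 2580 [[-88.1, 111.8, 192.3], [-77.5, 148.2, 200.3], [-66.9, 180.8, 202.6]]
top 32 mid-angle 19.269436329043668
```

```bash
python3 -m jog '-0.25 0 2.5 0;0 0 3 0;0 0 3 0;0 0 2 0;0 0 0.8 0;0 0 0 0;0 0 0 0'; python3 -m jog '0 0 0 0;0 0 0 0;0 0 0 0;0 0 0 0;0 0 0 0;0 0 0 0;0 0 0 0;0 0 0 0' 0
```

```text
time: 19.9
ee_pos: [442.0, -60.1, 173.2]
eef_rot: [180.0, -0.0, 13.8]
force: [-0.4, 0.1, 0.6]
finger_gap: 59.8
time: 20.57
ee_pos: [440.0, -59.7, 173.5]
eef_rot: [-179.9, 0.1, 13.8]
force: [-6.3, -1.5, 9.5]
finger_gap: 22.3
```

```bash
python3 -m jog '0.75 0 -0.45 0;0.76 0 -0.45 0;1.61 0 -0.71 0;1.76 0 -0.51 0;1.81 0 -0.28 0;1.59 0 -0.05 0;1.58 0 0.14 0;1.2 0 0.22 0;0.94 0 0.25 0;0 0 0 0;0 0 0 0;0 0 0 0'
python3 - <<'E'
from h import *
t,R,s=tool();j=jf(t[None])[0];print(j.round(1),"lever ang from tcp",np.degrees(np.arcsin((j[0]-1.8)/140)).round(2),s["force"])
E
```

```text
time: 21.57
ee_pos: [557.5, -31.5, 191.2]
eef_rot: [179.9, 0.0, 13.8]
force: [0.3, -5.3, -4.9]
finger_gap: 22.3
[ 43.6 150.4 191.2] lever ang from tcp 17.39 [ 0.30083541 -5.30079188 -4.90602291]
```

```bash
python3 -m jog '0 0 0 0;0 0 0 0;0 0 0 0;0 0 0 0' 0.6;  python3 -m jog '0 0 -1 0;0 0 -2 0;0 0 -3 0;0 0 -3 0;0 3.5 -1 0;0 4 0 0;0 4 0 0;0 4 0 0;0 4 0 0;0 3 0 0;0 0 0 0;0 0 0 0'
cat >> h.py <<'E'
def cmp(cams=("wrist","scene","top")):
    for n in cams:
        p,W,c=snap(n);hsv=cv2.cvtColor(p,cv2.COLOR_BGR2HSV);J=jf(W.reshape(-1,3));J[:,2]+=(n=="wrist");H=hsv.reshape(-1,3)
        with np.errstate(all='ignore'):
            b=(abs(J[:,0])<80)&(J[:,1]>60)&(J[:,1]<100)&(J[:,2]>95)&(J[:,2]<200)&(H[:,0]>14)&(H[:,0]<32)&(H[:,1]>110)&(H[:,2]>60)
            g=(J[:,1]>108)&(J[:,1]<185)&(J[:,2]>150)&(J[:,2]<225)&(abs(J[:,0])<110)&(H[:,2]<70)
            a=(J[:,1]>94)&(J[:,1]<106)&(J[:,2]>110)&(J[:,2]<215)&(abs(J[:,0])<90)&~b
        A=np.arange(5,30,.5)
        for nm,m,lo,hi in (("pointer",b,84,112),("arm",a,60,140)):
            B=J[m]
            if len(B)<20: print(n,nm,"few",len(B));continue
            x,z=B[:,0]-1.8,B[:,2]-75;e=[];wd=[]
            for q in np.radians(A):
                r=x*np.sin(q)+z*np.cos(q);k=x*np.cos(q)-z*np.sin(q);k=k[(r>lo)&(r<hi)]
                k=k[abs(k)<25]
                if len(k)<8: e.append(np.nan);wd.append(0);continue
                l,h=np.percentile(k,[3,97]);e.append((l+h)/2);wd.append(h-l)
            i=np.nanargmin(np.abs(e));print(n,nm,len(B),"angle",A[i]+np.degrees(e[i]/100).round(2),"width",np.round(wd[i],1),"jy",np.median(B[:,1]).round(1))
        G=J[g]
        if len(G)>20:
            l,h=np.percentile(G[:,0],[3,97]);print(n,"grip",len(G),"jx",l.round(1),h.round(1),"mid angle",np.degrees(np.arcsin(((l+h)/2-1.8)/140)).round(1))
E
python3 - <<'E'
from h import *
t,R,s=tool();print(jf(t[None]).round(1),s["force"])
cmp();p,_,_=snap("wrist");q,_,_=snap("scene")
q=cv2.resize(q[170:290,210:310],None,fx=4,fy=4,interpolation=cv2.INTER_CUBIC)
a=np.zeros((480,800,3),np.uint8);a[:420,:400]=p[:,80:480];a[:,400:]=q;cv2.imwrite("pics/w11.png",a)
E
```

```text
time: 21.9
ee_pos: [558.3, -29.8, 191.7]
eef_rot: [-180.0, -0.1, 13.9]
force: [0.5, 0.2, -0.4]
finger_gap: 51.1
time: 22.9
ee_pos: [611.5, -251.5, 291.9]
eef_rot: [179.9, -0.0, 13.7]
force: [1.0, 0.4, 1.0]
finger_gap: 51.3
[[ 43.6 -76.1 291.9]] [1.04580031 0.39246904 0.98677984]Traceback (most recent call last):
  File "<stdin>", line 3, in <module>
  File "h.py", line 103, in cmp
    i=np.nanargmin(np.abs(e));print(n,nm,len(B),"angle",A[i]+np.degrees(e[i]/100).round(2),"width",np.round(wd[i],1),"jy",np.median(B[:,1]).round(1))
    raise ValueError("All-NaN slice encountered")
ValueError: All-NaN slice encountered
```

```bash
sed -i 's/^            i=np.nanargmin/            if np.all(np.isnan(e)): print(n,nm,"none"); continue\n            i=np.nanargmin/' h.py
python3 - <<'E'
from h import *
cmp();p,_,_=snap("wrist");q,_,_=snap("scene")
q=cv2.resize(q[170:290,210:310],None,fx=4,fy=4,interpolation=cv2.INTER_CUBIC)
a=np.zeros((480,800,3),np.uint8);a[:420,:400]=p[:,80:480];a[:,400:]=q;cv2.imwrite("pics/w11.png",a)
E
```

```text
wrist pointer none
wrist arm few 0
scene pointer 92 angle 20.2 width 15.1 jy 86.1
scene arm 83 angle 17.86 width 14.0 jy 100.0
scene grip 131 jx 42.4 55.7 mid angle 19.7
top pointer 23 angle 19.22 width 18.6 jy 90.8
top arm 36 angle 17.6 width 17.9 jy 102.9
top grip 220 jx 34.8 55.6 mid angle 18.1
```

View pics/w11.png

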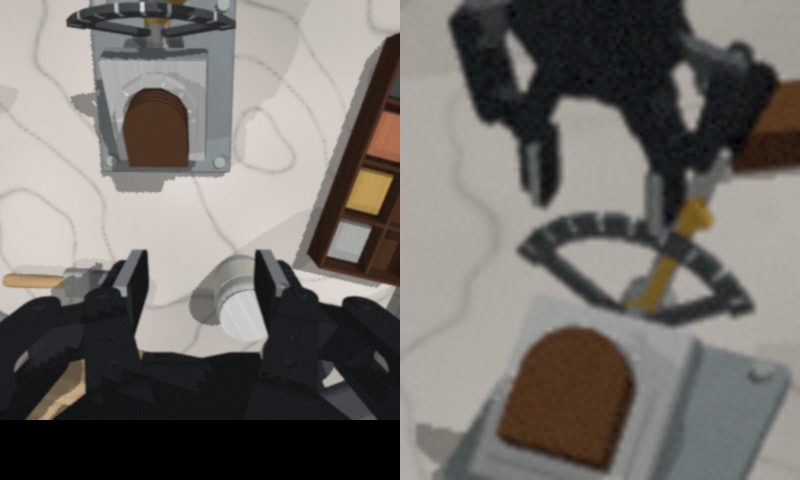

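The left view shows the heel square in the pocket at (155,128). On the right, the lever lies nearly behind the pointer, whose head is at (697,215). I move for a closer measurement.

```bash
python3 -m jog '-1 -2.5 0 0;-1 -3 0 0;-0.5 -1.5 0 0;0 0 0 0;0 0 0 0'
python3 - <<'E'
from h import *
t,R,s=tool();print(jf(t[None]).round(1))
cmp(("wrist",)); 
q,_,_=snap("wrist","w12f");cv2.imwrite("pics/w12.png",cv2.resize(q[0:150,180:400],None,fx=3.6,fy=3.6,interpolation=cv2.INTER_CUBIC))
cmp(("scene","top"))
E
```

```text
time: 23.62
ee_pos: [571.0, -185.5, 291.7]
eef_rot: [-180.0, -0.1, 14.0]
force: [-1.1, -1.0, -0.6]
finger_gap: 51.2
[[ 20.   -2.3 291.7]]
wrist pointer 431 angle 18.97 width 21.0 jy 88.7
wrist arm 943 angle 16.37 width 15.4 jy 101.4
wrist grip 1813 jx 32.9 53.8 mid angle 17.3
scene pointer 100 angle 19.39 width 17.8 jy 86.5
scene arm 133 angle 17.36 width 15.6 jy 99.9
scene grip 188 jx 35.6 55.3 mid angle 18.2
top pointer 24 angle 19.29 width 18.0 jy 90.6
top arm 41 angle 17.89 width 18.9 jy 102.9
top grip 221 jx 34.5 55.4 mid angle 17.9
```

View pics/w12.png

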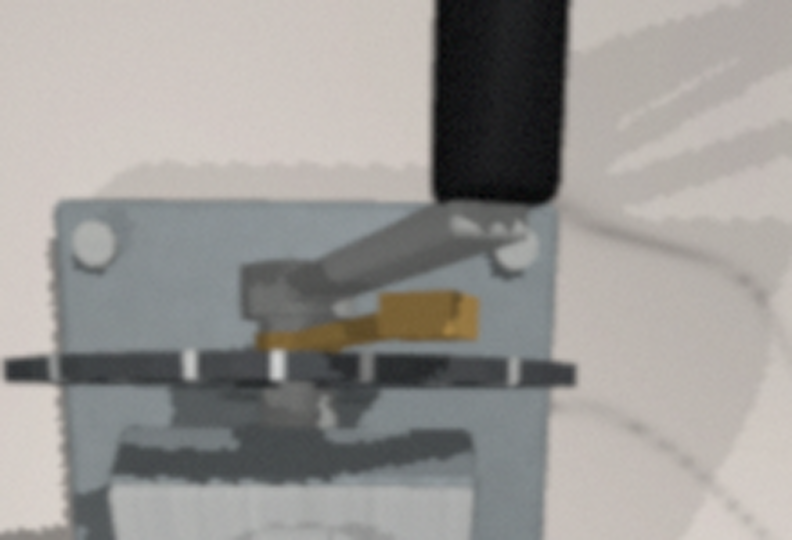

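The lever arm (420,250) and the pointer head (430,315) are nearly parallel, but the lever is about 1.4–2° short by most measures. I regrip and nudge it +1.7°.

```bash
python3 -m jog '0.4 -2.5 0 0;0.4 -3.5 0 0;0.4 -3.5 0 0;0.4 -3 0 0;0.4 -2 0 0;0.36 -0.77 0 0;0 0 2 0;0 0 3 0;0 0 3 0;0 0 2 0;0 0 0 0;0 0 0 0'; python3 -m jog '0 0 0 0;0 0 0 0;0 0 0 0;0 0 0 0;0 0 0 0;0 0 0 0' 0
python3 - <<'E'
from h import *
t,R,s=tool();j=jf(t[None])[0];print(j.round(1),"lever ang from tcp",np.degrees(np.arcsin((j[0]-1.8)/140)).round(2),s["force"])
E
```

```text
time: 24.82
ee_pos: [557.0, -34.7, 190.9]
eef_rot: [179.9, 0.1, 13.8]
force: [-0.0, 0.4, 0.3]
finger_gap: 51.4
time: 25.32
ee_pos: [558.5, -33.7, 193.0]
eef_rot: [179.9, -0.2, 13.9]
force: [0.0, -1.7, 5.9]
finger_gap: 22.2
[ 44.1 148.1 193. ] lever ang from tcp 17.58 [ 0.04659565 -1.65615238  5.93687799]
```

```bash
python3 -m jog '0.3 0 0 0;0.3 0 0.05 0;0 0 0 0;0 0 0 0;0 0 0 0'
python3 - <<'E'
from h import *
t,R,s=tool();j=jf(t[None])[0];print(j.round(1),"lever ang from tcp",np.degrees(np.arcsin((j[0]-1.8)/140)).round(2),s["force"])
E
```

```text
time: 25.73
ee_pos: [562.2, -32.8, 191.6]
eef_rot: [180.0, 0.1, 13.8]
force: [-3.7, -2.3, 6.4]
finger_gap: 22.2
[ 47.9 148.1 191.6] lever ang from tcp 19.24 [-3.70610471 -2.25060902  6.38676137]
```

Now at about 19.2°. I release, retreat to the same viewpoint and re-measure.

```bash
python3 -m jog '0 0 0 0;0 0 0 0;0 0 0 0;0 0 0 0' 0.6;  python3 -m jog '0 0 -1 0;0 0 -2 0;0 0 -3 0;0 0 -4 0;-0.4 2.5 0 0;-0.4 3.5 0 0;-0.4 3.5 0 0;-0.4 3 0 0;-0.6 2 0 0;-0.4 0.6 0 0;0 0 0 0;0 0 0 0'
python3 - <<'E'
from h import *
t,R,s=tool();print(jf(t[None]).round(1),s["force"])
cmp();prof();prof("scene");prof("top")
q,_,_=snap("wrist");p,_,_=snap("scene");p=cv2.resize(p[170:290,210:310],None,fx=4,fy=4,interpolation=cv2.INTER_CUBIC)
a=np.zeros((480,800,3),np.uint8);a[:420,:400]=cv2.resize(q[0:210,180:380],None,fx=2,fy=2);a[:,400:]=p;cv2.imwrite("pics/w13.png",a)
print(vision.masks_of("wrist","heel")[0]["extent"])
E
```

```text
time: 26.07
ee_pos: [563.1, -31.3, 190.8]
eef_rot: [-180.0, -0.0, 13.9]
force: [0.2, 0.2, -0.6]
finger_gap: 50.9
time: 27.07
ee_pos: [574.0, -183.4, 291.0]
eef_rot: [-179.9, -0.0, 13.9]
force: [0.6, 1.1, -0.4]
finger_gap: 51.1
[[ 23.4  -1.1 291. ]] [ 0.58699377  1.08523944 -0.42699876]
wrist pointer 418 angle 19.07 width 21.4 jy 88.8
wrist arm 963 angle 18.23 width 15.6 jy 101.6
wrist grip 1888 jx 37.4 58.3 mid angle 19.2
scene pointer 99 angle 19.62 width 17.0 jy 86.6
scene arm 136 angle 19.2 width 15.6 jy 99.9
scene grip 187 jx 39.4 60.1 mid angle 20.0
top pointer 21 angle 17.86 width 13.5 jy 90.7
top arm 39 angle 18.88 width 16.4 jy 103.1
top grip 219 jx 39.3 60.0 mid angle 20.0
wrist tilt to go 0.8 side -0.3 top z at 0: 34.4 top x range [-247.2   35.1] F [-0.4 -0.2  0.4] tcp [ 574.3 -182.5  290.7] 1231
scene tilt to go 0.6 side -0.6 top z at 0: 34.4 top x range [-246.6   33.4] F [-0.2 -0.5  0. ] tcp [ 574.3 -182.8  290.7] 363
top tilt to go -0.0 side 0.0 top z at 0: 0.0 top x range [50.2 61.6] F [ 0.7  0.4 -1. ] tcp [ 574.2 -183.2  290.7] 0
[229.4, 159.0, 56.0, 70.9]
```

View pics/w13.png

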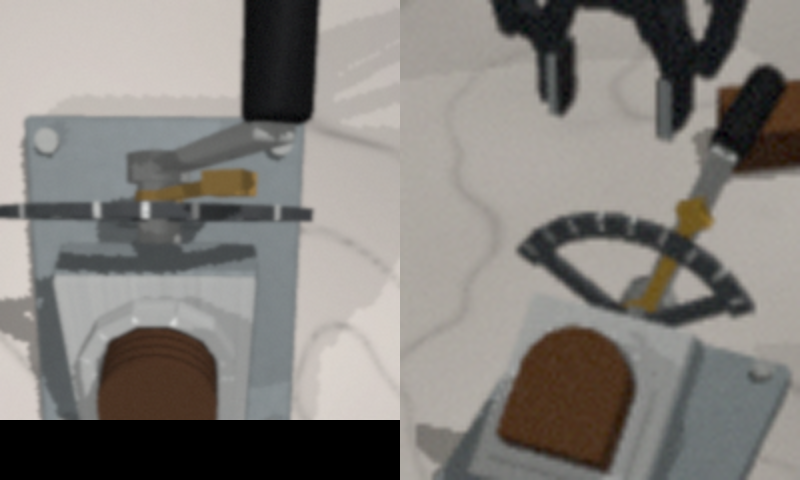

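The lever now lies straight behind the pointer, through (690,215) to the grip at (750,110), and the heel is seated at (568,395). I hand it in after a quick check that the other blocks and the jar did not move.

```bash
python3 - <<'E'
from h import *
p,W,c=snap("top")
d0=np.float32(cv2.imread("pics/top0.png"));d=abs(np.float32(p)-d0).max(2)
for nm,(u,v) in dict(square=(214,242),small=(199,188),jar=(180,222),last=(243,135),tin=(402,163),hammer=(380,297),brush=(415,240),pointer=(304,212)).items(): print(nm,d[v-12:v+12,u-12:u+12].mean().round(1))
order.sign_off()
E
```

```text
square 9.5
small 10.6
jar 11.8
last 8.1
tin 28.9
hammer 9.8
brush 22.4
pointer 12.6
the job is handed in; nothing more can be done
```

I laid the large round-backed heel in the pocket, round back uphill, and let go of it. I then swung the lever in line with the pointer, let go, and handed the job in at about 28 s. The hand-in reported no verdict.

**Heel:** It sits inside the rim and looks square in the last pictures. The wrist and scene cameras put its tilt within about 1° of the pocket floor. Its top read about 1.5 mm lower than a heel lying home should. I put that down to the depth readings, because the pocket itself also measured about 1 mm low.

**Lever:** I needed two grips, because the first left it about 1.5–2° short. The last readings were:

| Camera | Lever arm | Lever grip | Pointer |
|---|---|---|---|
| Wrist | 18.2° | 19.2° | 19.1° |
| Scene | 19.2° | 20.0° | 19.6° |
| Top (few pixels) | 18.9° | 20.0° | 17.9° |

The top camera is the one that disagrees, reading the pointer 1–2° below the lever. The pointer otherwise read the same before and after the swing.

**While placing the heel:** The first try put it about 4 mm too far downhill and it caught, probably on the low front wall. The wrist force rose to about 67 N (limit 120 N). I backed off, shifted uphill and seated it with about 12–25 N. I could not tell whether the gripper's fingers also touched the rim then.

**Other things on the bench:** A before-and-after comparison of the top picture showed only small changes at the other two blocks, the jar, the last, the hammer and the pointer. It showed more change at the glue tin and the brush. I never took the arm down near those two, so I believe it is the arm or its shadow in the view, but I did not confirm it.

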